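# Roll the forming roller up into its saddle and shut the keeper

## Robot

A 6-joint arm with a two-finger parallel gripper is mounted at the origin on the work surface. World frame = base frame: x ahead of the robot, y to its left, z up, the work surface at z = 0. Lengths are in m, angles in rad, forces in N, time in s.
With the tool pointing down it reaches from about 0.3 to 0.75 m from the base axis. Payload 8.5 kg.
Tool frame: the origin (TCP) lies at the very end of the fingers, on their centre line; the grasp point (between the pads) lies r.grip_depth behind it (r.grip_depth is the distance from the TCP to the grasp point, in m); z points along the fingers, y is the direction in which the jaws open and shut (so a half turn about z gives the same grasp; the last joint's range is limited). The gripper opens to 88 mm and grips with 3 to 60 N. Pads are 18 mm wide; open, the fingers measure 123 mm over their backs; the gripper's body (75 mm by 187 mm) begins 45 mm behind the grasp point.
Start: joints at [0.925, 0.381, 1.297, -0, 1.464, -0.215], TCP at [0.23, 0.5, 0.239] pointing down, gripper open.
Joint ranges: [-3.11, 3.11], [-0.89, 2.33], [0.22, 2.48], [-1.42, 4.56], [0.17, 2.85], [-2.88, 2.88]. Speed limits (rad/s): [2.39, 2.39, 3.14, 3.14, 3.14, 3.14].

## Interface

Orientations are given as a unit quaternion [w, x, y, z].
In Python, from plant import r gives the robot as it stands. The module is installed in compiled form; this text tells all that it offers.
- The arm moves only by the tool arm_command, never from a script. Its argument "rows" is one flat list of numbers, 6 for each row, row after row: the shift along the tool's x, y, z each as a share of 10 cm, from -1 to 1, then the turn, a rotation vector about the tool's x, y, z each as a share of 90 degrees, from -1 to 1. In form: [x, y, z, ax, ay, az, x, y, z, ax, ay, az, ...]. A call has exactly 5 rows; each row is the pose to reach, as a shift and turn from the pose commanded when the call began, along the tool's axes at that moment; what a row does not reach only later rows make up. A row lasts 1/12 s, in which the tool goes at most 41.7 mm and 7.16 degrees, less where a joint would pass 70% of its speed; a pose out of reach is approached as far as the arm can. A call with a number of a shift or a turn outside -1 to 1 is refused whole. A call with a gripper value outside its range is refused whole. "gripper" is the finger opening in mm, from 0 to 88.1, set as the call begins (left out, the last holds). The fingers move at their own pace and stop on an object; "grip_force" is the grip in N (left out, the last holds). Time passes only in rows, so rows that repeat a pose let the fingers close, or fill a call up. It gives the time, the measured TCP pose, the force and the opening at its end, in the units of the state.
- r.get_obs(): the state, without advancing time (a new reading comes with each control period).
- r.camera(name): name is "scene" or "top" or "wrist"; returns a dict with "img" (420x560x3 uint8, red, green, blue), "z_map" (420x560 float32, m along the optical axis (not along the pixel's ray), 0 where there is no reading), "fov_y" (degrees; the focal length in pixels is half the picture's height over the tangent of half this angle, whatever the lens; pixels are square), "cx", "cy" (the principal point, pixels), "cam_to_world" (4x4, takes a point from camera to world coordinates); the wrist camera has in their place "tool_from_camera" (4x4, takes a point from camera to tool coordinates, whose origin is the TCP and whose axes are the flange's). Camera axes: x right, y down, z forward; pixel columns grow to the right and rows downward; lengths in m; the calibration is good to about 2 mm. A picture is of the moment at which its call begins: read the wrist's pose just before it.
- r.hand_in(): hands the job in, once; it reports no verdict.
The state is a dict: "clock": time; "joint_positions": joint angles; "joint_velocities": joint speeds; "effort": joint torques, N m; "tool_pos": TCP position; "tool_rot": TCP orientation; "ft_force": force on the tool from outside, world axes, zero at the start; "wrist_torque": the same for the moment, N m; "grip_width": opening from 0.0 (shut) to 1.0 (fully open).
Only numpy, scipy, OpenCV 4.12 (cv2) and the standard library are available. Lean on these libraries where they do the work, as an engineer would, in place of code of your own. Each camera call takes 0.05 s, during which the arm holds its last target. There are 200 camera calls.

## Task

Slowly push the steel roller up the little ramp with your fingertips until it drops into the saddle against the end stop; keep your fingers behind it all the way up, so that it does not run loose or roll back down the slope, and do not lift it off the ramp. Then, with the roller seated, push the swinging keeper arm fully shut behind it so that it cannot come out. Leave the other things on the bench where they are.

Things in the scene. Friction and masses are not known exactly. Their poses are not given: they have to be found in the camera images.
- ramp: Steel ramp fixture fixed to the bench, 300 x 124 mm. Origin on the bench surface, z up, x UP the ramp, y to its left. In mm: level landing from x -190 to -90 at z 10 (behind it a lip up to z 14); slope (9 degrees) to z 32 at x 50; there a 5 mm step down into the saddle, its level floor at z 27; upright end stop, face at x 93, top z 67.
- rail (a point): Point on top of the ramp's right-hand guide rail, half-way up the slope (ramp frame x -20, y -59, z 29 mm). Rails run along both edges of the ramp, inner faces at y = +-56, outer at y = +-62 mm, standing 8 mm above landing and slope and 13 mm above the saddle floor.
- roller: Loose plain steel roller, a cylinder 50 mm in diameter and 100 mm long, bored ends, about 0.55 kg, smooth and lightly oiled like the ramp. Origin at its centre, y along its axis (x and z turn as it rolls). It starts lying across the ramp on the level landing, where it stays put; on the slope it rolls back by itself if let go.
- saddle (a point): Where the roller's centre lies when it is seated: in the ramp's frame x 66.5, y 0, z 52 mm. The step keeps a seated roller in place with about 1 to 2 mm of play.
- keeper (a joint): Keeper's hinge angle, rad. 0 = fully shut, at its limit: the arm points along the ramp's +y, across the ramp behind the seated roller, 2 to 5 mm clear of it. Grows anticlockwise seen from above: at 1.57 the arm points down the ramp (-x) outside the right-hand rail, beyond that away from the ramp. Starts at 1.4 to 1.9, limit 2.1. Light friction (about 1 N at the tip); stays where left.
- keeper_hinge (a point): Point on the keeper's vertical hinge axis, half-way up the arm: in the ramp's frame x 32, y -72, z 51 mm. The hinge boss is 20 mm in diameter, its top 60 mm above the bench.
- keeper_tip (a point): Point in the keeper arm half-way up it, 78 mm from the hinge axis, under its upright finger pin. The arm is a straight steel bar 10 mm wide, 14 mm high (44 to 58 mm above the bench), reaching 88 mm from the hinge axis; the pin on top is 10 mm in diameter and 18 mm tall (top 76 mm above the bench).
- bush: Bystander: upright steel ring, 42 mm in diameter, 40 mm tall, near the foot of the ramp. Origin at its underside.
- mandrel: Bystander: upright dark steel cylinder, 38 mm in diameter, 65 mm tall, on the left of the ramp's top. Origin at its underside.
- hammer: Bystander: hammer, 260 mm long, lying along the left side of the ramp. Origin near its middle, x along the handle to the head.
- hammer2: Bystander: hammer, 280 mm long, lying to the robot's left. Origin near its middle.
- tray: Bystander: open sheet-steel box 140 x 280 x 75 mm to the robot's right. Origin at the centre of its underside.
- block: Bystander: wooden block 70 x 120 x 45 mm to the robot's right. Origin at the centre of its underside.
- offcut: Bystander: square steel tube offcut 120 x 30 x 30 mm, to the robot's left. Origin at the centre of its underside.
There are look-alikes about, which are no part of the job. Leave any orange or turquoise look-alike of the roller alone.

How it is judged:
On the way, in this order (a step that is already met when the one before it is completed fails the run):
1. the roller lies in the saddle against the stop, with the keeper still open (x of roller in the frame of ramp between 0.061 and 0.073 m and y of roller in the frame of ramp between -0.012 and 0.012 m and z of roller in the frame of ramp between 0.047 and 0.055 m and angle between the y axis of roller and the y axis of ramp, either way round below 0.12 rad and linear speed of roller below 0.03 m/s and value of joint keeper above 1 rad), for 0.2 s.
2. the keeper is shut behind the seated roller (x of roller in the frame of ramp between 0.061 and 0.073 m and y of roller in the frame of ramp between -0.012 and 0.012 m and z of roller in the frame of ramp between 0.047 and 0.055 m and angle between the y axis of roller and the y axis of ramp, either way round below 0.12 rad and linear speed of roller below 0.03 m/s and value of joint keeper below 0.15 rad), for 0.2 s.
At the end, for the whole second after the job is handed in: The roller rests in the saddle (centre 61 to 73 mm up the ramp's x, within 12 mm of its middle line, lying square within 0.12 rad, at rest) and the keeper stands within 0.15 rad of fully shut (all of step 2); the robot touches nothing.
It fails at once if the roller runs loose on the slope: faster than 0.15 m/s with no finger touching it (it rolls back more than about 1 cm, or is flicked up) (x of roller in the frame of ramp between -0.085 and 0.035 m and linear speed of roller above 0.15 m/s and contact force between the fingers and roller below 0.02 N).
It fails at once if the roller is lifted about 2 cm off the ramp, or carried ((x of roller in the frame of ramp below -0.09 m and z of roller in the frame of ramp above 0.056 m) or (x of roller in the frame of ramp below -0.02 m and z of roller in the frame of ramp above 0.067 m) or z of roller in the frame of ramp above 0.078 m).
It fails at once if the roller leaves the ramp (y of roller in the frame of ramp above 0.04 m or y of roller in the frame of ramp below -0.04 m or x of roller in the frame of ramp below -0.2 m or x of roller in the frame of ramp above 0.09 m).
It fails at once if another thing on the bench is moved more than 2 cm (distance of any of bush, mandrel, hammer, hammer2, tray, block, offcut from where it was at the start of the episode above 0.02 m).
It also fails if it takes over 56 s, if anything falls off the work surface, if the arm or the gripper's body presses on something with over 40 N, if the wrist force passes 120 N, or if a joint passes its speed limit or range.

## Working session

There is one attempt and no reset: what is moved stays moved. The work goes in short steps, Python scripts to look and compute and a tool call to move; the robot and the scene stay as the last step left them, time stands still between calls to the robot, and variables do not carry over. Pictures are saved under pics/ and viewed, about 8 in all and at most 12, crops included, and the job is handed in when it is done.

Besides the shell and the picture viewer there is one more tool, called after "Request:" as name(argument=value, ...), one argument or row to a line, values as JSON. arm_command: Moves the arm, as the interface text tells. Shift numbers are shares of 10 cm and turn numbers shares of 90 degrees, none past 1 either way. Its arguments: {"type":"object","properties":{"rows":{"type":"array"},"gripper":{"type":"number"},"grip_force":{"type":"number"}},"required":["rows"]}

```bash
mkdir -p pics
cat > h.py <<'E'
import numpy as np,cv2
from plant import r
def save(n,f):
    c=r.camera(n);cv2.imwrite(f,c["img"][:,:,::-1]);np.savez('pics/'+n+'.npz',**{k:v for k,v in c.items()});return c
def pts(c,uv):
    f=210/np.tan(np.radians(c["fov_y"])/2);out=[]
    for u,v in uv:
        z=c["z_map"][v,u];p=np.array([(u-c["cx"])*z/f,(v-c["cy"])*z/f,z,1]);out.append((c["cam_to_world"]@p)[:3])
    return np.array(out)
def cloud(c):
    f=210/np.tan(np.radians(c["fov_y"])/2);v,u=np.mgrid[:420,:560];z=c["z_map"]
    P=np.stack([(u-c["cx"])*z/f,(v-c["cy"])*z/f,z,np.ones_like(z)],-1)
    return (P@c["cam_to_world"].T)[...,:3]
E
python3 - <<'E'
from h import *
c=save("top","pics/top.png");save("scene","pics/scene.png")
o=r.get_obs();print(o,r.grip_depth)
E
```

```text
{'clock': 0.1, 'joint_positions': array([ 9.24670115e-01,  3.81140063e-01,  1.29810836e+00, -1.32124978e-05,
        1.46360280e+00, -2.15235096e-01]), 'joint_velocities': array([ 0.00094265, -0.00094507, -0.00326418,  0.00036659, -0.00099503,
       -0.00146031]), 'effort': array([ 4.28536063e-03, -4.38646674e+01, -2.24916601e+01,  7.15306727e-02,
        3.41193436e-02, -5.77125479e-05]), 'tool_pos': array([0.22955407, 0.49954953, 0.23821921]), 'tool_rot': array([-2.56750616e-04,  2.13781970e-01,  9.76881197e-01, -5.74559490e-04]), 'ft_force': array([ 0.09146236, -0.92406158,  0.62816251]), 'wrist_torque': array([ 0.01458609, -0.01290272, -0.01364585]), 'grip_width': 0.9990906498194382} 0.0187
```

View pics/top.png

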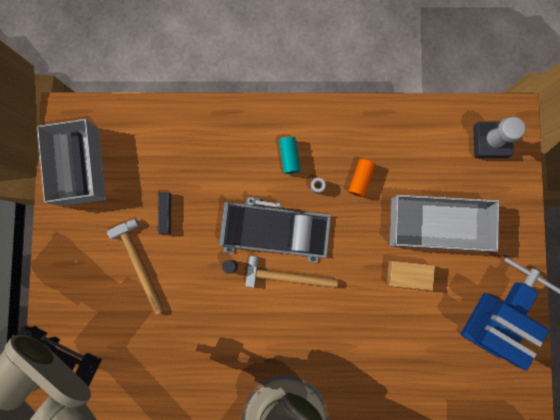

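View pics/scene.png

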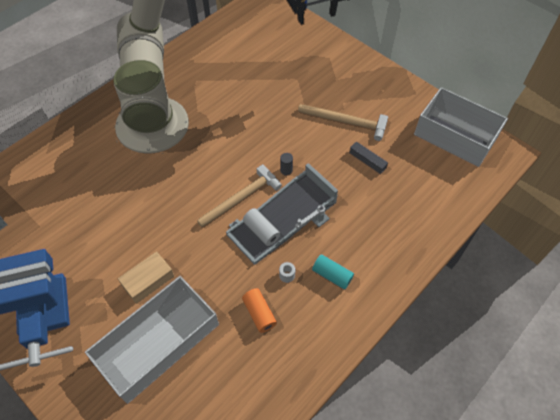

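Top view: plain steel roller at about (301,232) on the ramp landing. The look-alikes are orange (362,177) and turquoise (289,155). The end stop is at the left (224,225), and the keeper is on the far side, with its hinge about (250,202). The ramp climbs towards world +y.

Run:
```python
from h import *
c=np.load('pics/top.npz');X=cloud(c)
im=cv2.imread('pics/top.png')[185:285,205:350];cv2.imwrite('pics/crop.png',cv2.resize(im,None,fx=5.4,fy=5.4,interpolation=cv2.INTER_CUBIC))
print(pts(c,[(150,350),(400,350),(301,232),(225,225),(318,185),(230,267),(250,202),(280,205),(270,203)]).round(4))
sub=X[185:285,205:350].reshape(-1,3)
# ramp fit: points z in 5..75mm; minAreaRect on connected comp in image
m=(X[...,2]>0.006)&(X[...,2]<0.1);m[:185]=0;m[285:]=0;m[:,:205]=0;m[:,350:]=0
n,l,s,_=cv2.connectedComponentsWithStats(m.astype(np.uint8));
for i in range(1,n):
    if s[i][4]>20:
        p=X[l==i][:,:2].astype(np.float32);print(s[i],cv2.minAreaRect(p),X[l==i][:,2].max())
```

```text
[[ 1.894e-01  3.864e-01 -3.000e-04]
 [ 1.973e-01 -3.259e-01  3.700e-03]
 [ 5.266e-01 -4.310e-02  6.230e-02]
 [ 5.445e-01  1.689e-01  6.710e-02]
 [ 6.700e-01 -9.480e-02 -4.100e-03]
 [ 4.283e-01  1.527e-01  6.880e-02]
 [ 6.101e-01  1.004e-01  6.270e-02]
 [ 6.030e-01  1.610e-02  5.480e-02]
 [ 6.076e-01  4.410e-02  6.180e-02]]
[311 185  15   9  77] ((0.6540480852127075, -0.09339601546525955), (0.019491953775286674, 0.04253899306058884), 0.035733990371227264) 0.04525155389216917
[ 219  197  112   65 4884] ((0.5408919453620911, 0.03282460570335388), (0.31588369607925415, 0.1713874489068985), 85.23567199707031) 0.08112774839872738
[246 255  92  30 963] ((0.4214039146900177, -0.017758235335350037), (0.08224280178546906, 0.2595246732234955), 0.15631525218486786) 0.03377285328904378
[221 260  18  13 172] ((0.43094852566719055, 0.16167312860488892), (0.03315914422273636, 0.049228228628635406), 0.1680561900138855) 0.07076120098038485
```

View pics/crop.png

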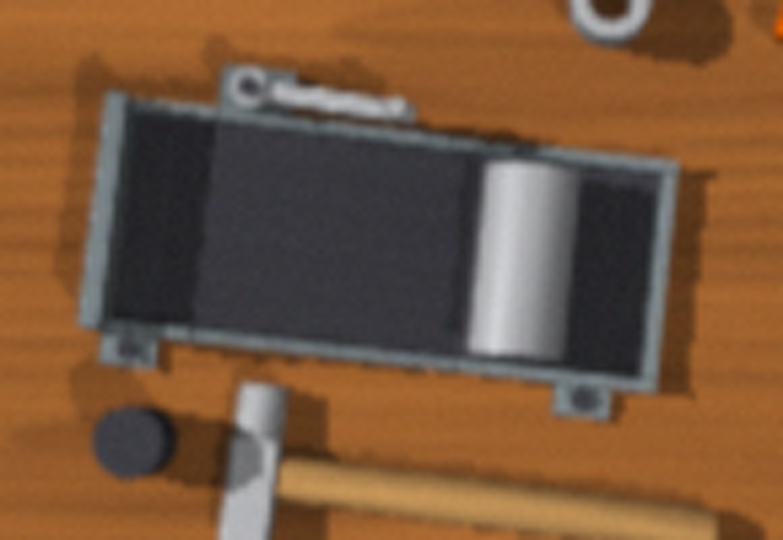

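```bash
cat > fit.py <<'E'
from h import *
c=np.load('pics/top.npz');f=210/np.tan(np.radians(c["fov_y"])/2);T=c["cam_to_world"]
def ray(u,v,h):
    d=T[:3,:3]@np.array([(u-c["cx"])/f,(v-c["cy"])/f,1]);o=T[:3,3];return (o+d*(h-o[2])/d[2])[:2]
L=[(127,96,93,-62,67),(103,327,93,62,67),(217,122,50,-56,32),(195,325,50,56,32),(677,160,-194,-62,18),(655,390,-194,62,18),(247,87,32,-72,60)]
W=np.array([ray(a/5.4+205-.4,b/5.4+185-.4,z/1000) for a,b,_,_,z in L]);R=np.array([[x,y] for *_,x,y,z in L])/1000
# kabsch
wc,rc=W.mean(0),R.mean(0);U,S,V=np.linalg.svd((R-rc).T@(W-wc));A=(V.T@np.diag([1,np.linalg.det(V.T@U.T)])@U.T);t=wc-A@rc
if __name__=='__main__':
    print('origin',t,'yaw deg',np.degrees(np.arctan2(A[1,0],A[0,0])));print('resid mm',((W-(R@A.T+t))*1000).round(1))
    q=lambda a,b,z:((ray(a/5.4+205-.4,b/5.4+185-.4,z/1000)-t)@A*1000).round(1)
    print('pin',q(400,105,76),'roller ends',q(530,163,50),q(515,357,50))
    X=cloud(c);P=X.reshape(-1,3);l=(P[:,:2]-t)@A
    m=(np.abs(l[:,1])<.045)&(l[:,0]>-.17)&(l[:,0]<-.07)&(P[:,2]>.045);print('roller top',m.sum(),l[m].mean(0),np.percentile(P[m,2],[50,95]))
    for lo in range(-180,100,20):
        m=(np.abs(l[:,1])<.05)&(l[:,0]>lo/1e3)&(l[:,0]<lo/1e3+.02);print(lo+10,np.median(P[m,2]).round(4),end='; ')
    m=(l[:,0]>-.06)&(l[:,0]<.02)&(l[:,1]<-.066)&(l[:,1]>-.11)&(P[:,2]>.04);print('\narm pts',m.sum(),np.c_[l[m],P[m,2]][::6].round(3).tolist())
    q=A@np.array([-.11,0]);print(t+A@[-.13,0],t+A@[.0665,0],t+A@[.032,-.072])
E
python3 fit.py
```

```text
origin [0.53929467 0.07298815] yaw deg 84.44667676534631
resid mm [[-1.9  1.8]
 [ 1.8  0. ]
 [-1.1  0.3]
 [ 2.5 -0.5]
 [-1.  -1.8]
 [-0.3 -1.7]
 [ 0.   1.8]]
pin [-47.1 -68.7] roller ends [-117.1  -48.3] [-119.4   53.2]
roller top 513 [-1.19893785e-01 -1.90815125e-05] [0.05719527 0.06323366]
-170 0.0104; -150 0.0124; -130 0.0576; -110 0.058; -90 0.0124; -70 0.014; -50 0.0166; -30 0.0201; -10 0.0233; 10 0.0261; 30 0.0291; 50 0.0303; 70 0.0274; 90 0.0308; 
arm pts 88 [[0.018, -0.076, 0.057], [0.015, -0.073, 0.058], [-0.002, -0.075, 0.061], [0.012, -0.07, 0.061], [-0.005, -0.072, 0.061], [-0.021, -0.074, 0.055], [0.011, -0.067, 0.062], [-0.005, -0.069, 0.064], [-0.022, -0.071, 0.062], [-0.039, -0.073, 0.059], [-0.003, -0.066, 0.057], [-0.019, -0.068, 0.056], [-0.036, -0.07, 0.06], [-0.053, -0.071, 0.061], [-0.05, -0.069, 0.055]]
[ 0.5267143  -0.05640171] [0.54573001 0.13917603] [0.61405345 0.09787037]
```

Request:
arm_command(
  rows=[-0.2,-0.16,0,0,0,0.078,-0.4,-0.32,0,0,0,0.156,-0.6,-0.48,0,0,0,0.234,-0.8,-0.64,0,0,0,0.312,-1,-0.8,0,0,0,0.39],
  gripper=50,
)

```text
clock: 0.52
tool_pos: [0.2873, 0.3841, 0.2385]
tool_rot: [-0.0, 0.501, 0.866, -0.0]
ft_force: [0.5, -0.2, -0.8]
grip_width: 0.643
```

```bash
cat > where.py <<'E'
from fit import *
from scipy.spatial.transform import Rotation as Ro
import sys
o=r.get_obs();p=o["tool_pos"];w,x,y,z=o["tool_rot"];M=Ro.from_quat([x,y,z,w]).as_matrix()
l=(p[:2]-t)@A*1000
print('clk',o['clock'].__round__(2),'ramp mm',l.round(1),'z',round(p[2]*1000,1),'F ramp',(o['ft_force'][:2]@A).round(2),o['ft_force'][2].round(2),'grip',o['grip_width'].round(3))
yw=np.degrees(np.arctan2(M[1,0],M[0,0]));print('toolx yaw - ramp yaw',round(yw-84.45,2),'tilt',M[:,2].round(3))
if len(sys.argv)>1:
    g=np.array([float(a) for a in sys.argv[1:4]])/1000
    d=np.r_[A@g[:2]+t,g[2]]-p;print('shift shares',(M.T@d*10).round(3))
E
python3 where.py -165 0 200
```

```text
Traceback (most recent call last):
  File "where.py", line 6, in <module>
    print('clk',o['clock'].__round__(2),'ramp mm',l.round(1),'z',round(p[2]*1000,1),'F ramp',(o['ft_force'][:2]@A).round(2),o['ft_force'][2].round(2),'grip',o['grip_width'].round(3))
                                                                                                                                                             ^^^^^^^^^^^^^^^^^^^^^
AttributeError: 'float' object has no attribute 'round'
```

Request:
arm_command(
  rows=[-0.2,-0.012,0.06,0,0,0.0788,-0.4,-0.024,0.12,0,0,0.1576,-0.6,-0.036,0.18,0,0,0.2364,-0.8,-0.048,0.24,0,0,0.3152,-1,-0.06,0.3,0,0,0.394],
)

```text
clock: 0.93
tool_pos: [0.3324, 0.2949, 0.2083]
tool_rot: [-0.0, 0.741, 0.672, -0.0]
ft_force: [0.2, 0.0, -0.1]
grip_width: 0.569
```

```bash
sed -i "s/,o\['grip_width'\].round(3)/,round(o['grip_width'],3)/" where.py
python3 where.py -165 0 200
```

```text
clk 0.93 ramp mm [200.8 227.4] z 208.3 F ramp [ 0.04 -0.17] -0.1 grip 0.569
toolx yaw - ramp yaw -0.04 tilt [-0. -0. -1.]
shift shares [-3.657  2.276  0.083]
```

Now four calls: three nearly full-length, then the last part.

Request:
arm_command(
  rows=[-0.2,0.12,0,0,0,0,-0.4,0.24,0,0,0,0,-0.6,0.36,0,0,0,0,-0.8,0.48,0,0,0,0,-1,0.6,0,0,0,0],
)

```text
clock: 1.35
tool_pos: [0.383, 0.1897, 0.2086]
tool_rot: [-0.0, 0.739, 0.674, -0.0]
ft_force: [-0.0, 0.2, 0.4]
grip_width: 0.568
```

Request:
arm_command(
  rows=[-0.2,0.12,0,0,0,0,-0.4,0.24,0,0,0,0,-0.6,0.36,0,0,0,0,-0.8,0.48,0,0,0,0,-1,0.6,0,0,0,0],
)

```text
clock: 1.77
tool_pos: [0.4337, 0.0846, 0.2086]
tool_rot: [-0.0, 0.739, 0.674, -0.0]
ft_force: [1.5, 0.2, -0.8]
grip_width: 0.566
```

Request:
arm_command(
  rows=[-0.2,0.12,0,0,0,0,-0.4,0.24,0,0,0,0,-0.6,0.36,0,0,0,0,-0.8,0.48,0,0,0,0,-1,0.6,0,0,0,0],
)

```text
clock: 2.18
tool_pos: [0.4843, -0.0204, 0.2085]
tool_rot: [-0.0, 0.739, 0.674, -0.0]
ft_force: [0.5, 0.0, 0.1]
grip_width: 0.569
```

Request:
arm_command(
  rows=[-0.2,0.12,0.1,0,0,0,-0.4,0.3,0.2,0,0,0,-0.6,0.476,0.2,0,0,0,-0.657,0.476,0.2,0,0,0,-0.657,0.476,0.2,0,0,0],
)

```text
clock: 2.6
tool_pos: [0.5255, -0.0903, 0.1881]
tool_rot: [-0.001, 0.739, 0.673, -0.0]
ft_force: [0.7, -0.3, 0.0]
grip_width: 0.568
```

```bash
python3 where.py -165 0 100
python3 - <<'E'
from h import *
save("wrist","pics/wrist.png")
c=save("top","pics/top2.png")
print(np.load('pics/wrist.npz')['tool_from_camera'].round(3))
E
```

```text
clk 2.6 ramp mm [-163.8   -2. ] z 188.1 F ramp [-0.25 -0.71] 0.04 grip 0.568
toolx yaw - ramp yaw 0.2 tilt [-0.001  0.    -1.   ]
shift shares [-0.012 -0.019  0.881]
[[ 0.    -0.947 -0.322  0.085]
 [ 1.    -0.     0.002  0.   ]
 [-0.002 -0.322  0.947 -0.148]
 [ 0.     0.     0.     1.   ]]
```

View pics/wrist.png

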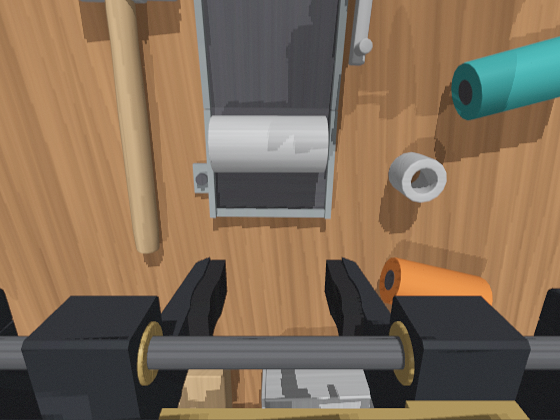

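```bash
cat > wr.py <<'E'
from fit import *
from scipy.spatial.transform import Rotation as Ro
w=np.load('pics/wrist.npz');o=r.get_obs();Mq=np.roll(o["tool_rot"],-1);G=np.eye(4);G[:3,:3]=Ro.from_quat(Mq).as_matrix();G[:3,3]=o["tool_pos"]
Tw=G@w["tool_from_camera"];fw=210/np.tan(np.radians(w["fov_y"])/2)
def wray(u,v,h):
    d=Tw[:3,:3]@np.array([(u-w["cx"])/fw,(v-w["cy"])/fw,1]);q=Tw[:3,3];return (q+d*(h-q[2])/d[2])[:2]
E
python3 - <<'E'
from wr import *
f=lambda u,v,h:((wray(u,v,h/1000)-t)@A*1000).round(1)
print('lip corners',f(211,217,14),f(331,215,14))
print('rail top centre at landing start',f(204,108,18),f(337,108,18),'upper rails v=10', f(201,10,26),f(346,10,26))
print('roller sides at center h35',f(209,150,35),f(328,150,35),'roller bottom edge v172',f(270,172,35),'top v115',f(270,115,60))
print('pin top',f(364,45,76))
im=w["img"][80:250,170:420];cv2.imwrite('pics/wc.png',cv2.resize(im,None,fx=3.2,fy=3.2,interpolation=cv2.INTER_CUBIC)[:,:,::-1])
z=w["z_map"];f2=lambda u,v:Tw@np.r_[(u-w["cx"])/fw*z[v,u],(v-w["cy"])/fw*z[v,u],z[v,u],1]
for uv in [(270,140),(270,195),(150,200),(270,60)]:
    P=f2(*uv)[:3];print(uv,((P[:2]-t)@A*1000).round(1),P[2].round(4))
E
```

```text
lip corners [-194.4   65.5] [-191.5  -60.3]
rail top centre at landing start [-85.2  64.9] [-84.5 -58.7] upper rails v=10 [-7.4 60.8] [ -6.7 -59.6]
roller sides at center h35 [-121.5   59.2] [-120.9  -49.8] roller bottom edge v172 [-141.7    3.3] top v115 [-89.3   3. ]
pin top [-40.  -64.8]
(270, 140) [-109.3    3. ] 0.0602
(270, 195) [-170.4    3.6] 0.0128
(150, 200) [-173.2  123.4] 0.0235
(270, 60) [-44.2   3.6] 0.0192
```

View pics/wc.png

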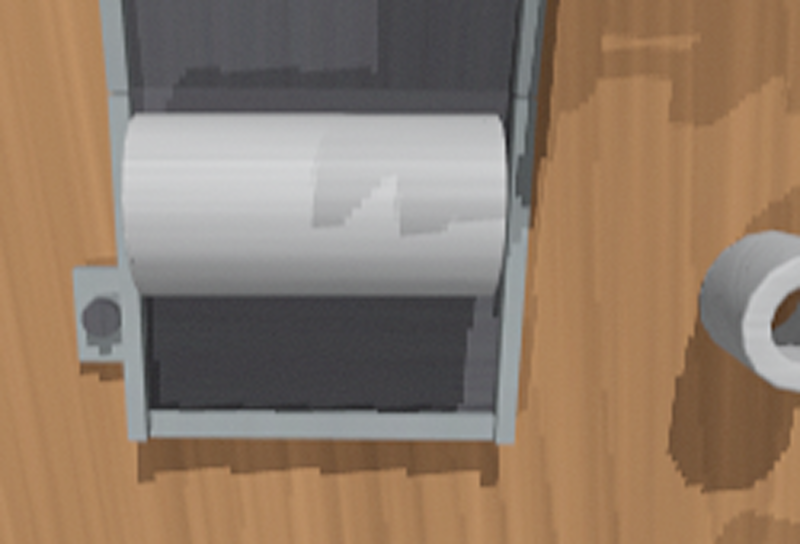

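Roller confirmed: plain grey, across the landing at wrist px (268,145), ramp x about -119 and about 2–4 mm left of the fit's axis. The fit's yaw is about 0.6° too high. Now going down behind it.

Request:
arm_command(
  rows=[0,-0.04,0.2,0,0,0.009,0,-0.04,0.4,0,0,0.009,0,-0.04,0.6,0,0,0.009,0,-0.04,0.8,0,0,0.009,0,-0.04,1,0,0,0.009],
)

```text
clock: 3.12
tool_pos: [0.521, -0.0874, 0.0885]
tool_rot: [0.0, 0.743, 0.669, 0.0]
ft_force: [0.3, -0.2, -0.2]
grip_width: 0.568
```

Request:
arm_command(
  rows=[0,0,0.15,0,0,0,0,0,0.3,0,0,0,0,0,0.45,0,0,0,0,0,0.6,0,0,0,0,0,0.65,0,0,0],
)

```text
clock: 3.53
tool_pos: [0.5203, -0.0873, 0.0226]
tool_rot: [-0.001, 0.743, 0.669, -0.001]
ft_force: [0.0, -0.5, -0.3]
grip_width: 0.567
```

```bash
python3 where.py -165 2.5 22
python3 - <<'E'
from h import *
save("wrist","pics/wrist2.png")
E
```

```text
clk 3.53 ramp mm [-161.4    3.4] z 22.6 F ramp [-0.48 -0.06] -0.26 grip 0.567
toolx yaw - ramp yaw -0.44 tilt [-0.002  0.001 -1.   ]
shift shares [-0.036  0.009  0.006]
```

View pics/wrist2.png

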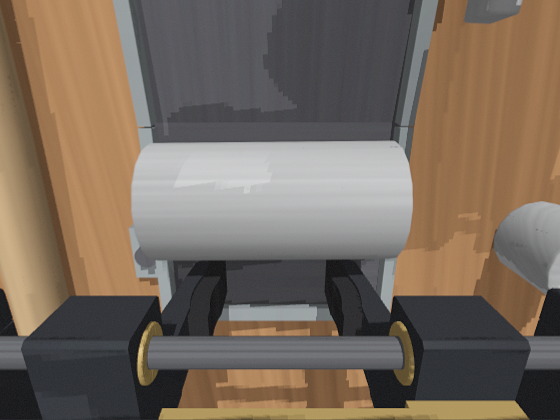

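Request:
arm_command(
  rows=[0.04,0,0,0,0,0,0.08,0,0,0,0,0,0.12,0,0,0,0,0,0.16,0,0,0,0,0,0.2,0,0,0,0,0],
)

```text
clock: 4.0
tool_pos: [0.5239, -0.0683, 0.0243]
tool_rot: [0.0, 0.743, 0.669, 0.0]
ft_force: [0.7, 0.6, 0.1]
grip_width: 0.567
```

Request:
arm_command(
  rows=[0.04,0,0,0,0,0,0.08,0,0,0,0,0,0.12,0,0,0,0,0,0.16,0,0,0,0,0,0.2,0,0,0,0,0],
)

```text
clock: 4.42
tool_pos: [0.5258, -0.0487, 0.0238]
tool_rot: [0.0, 0.743, 0.669, -0.0]
ft_force: [-0.8, -1.4, 0.1]
grip_width: 0.564
```

Request:
arm_command(
  rows=[0.04,0,0,0,0,0,0.08,0,0,0,0,0,0.12,0,0,0,0,0,0.16,0,0,0,0,0,0.2,0,0,0,0,0],
)

```text
clock: 4.83
tool_pos: [0.5279, -0.0287, 0.0238]
tool_rot: [0.0, 0.743, 0.669, -0.0]
ft_force: [-0.1, -1.8, 2.0]
grip_width: 0.565
```

```bash
python3 where.py -100 2.5 22
python3 - <<'E'
from h import *
save("wrist","pics/wrist3.png")
E
```

```text
clk 4.83 ramp mm [-102.4    1.5] z 23.8 F ramp [-1.82 -0.03] 1.96 grip 0.565
toolx yaw - ramp yaw -0.51 tilt [ 0. -0. -1.]
shift shares [ 0.023 -0.01   0.018]
```

View pics/wrist3.png

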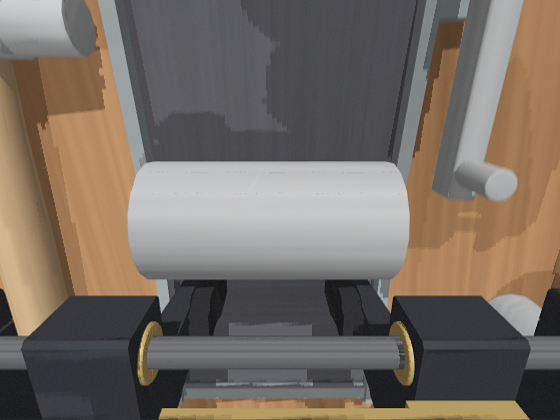

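Request:
arm_command(
  rows=[0.04,0,-0.005,0,0,0,0.08,0,-0.011,0,0,0,0.12,0,-0.016,0,0,0,0.16,0,-0.022,0,0,0,0.2,0,-0.027,0,0,0],
)

```text
clock: 5.3
tool_pos: [0.53, -0.0088, 0.0265]
tool_rot: [0.0, 0.743, 0.669, -0.0]
ft_force: [0.2, -1.8, 0.8]
grip_width: 0.564
```

Request:
arm_command(
  rows=[0.04,0,-0.005,0,0,0,0.08,0,-0.011,0,0,0,0.12,0,-0.016,0,0,0,0.16,0,-0.022,0,0,0,0.2,0,-0.027,0,0,0],
)

```text
clock: 5.72
tool_pos: [0.5321, 0.0111, 0.0292]
tool_rot: [-0.0, 0.743, 0.669, -0.0]
ft_force: [0.8, -1.6, 1.4]
grip_width: 0.567
```

Request:
arm_command(
  rows=[0.04,0,-0.005,0,0,0,0.08,0,-0.011,0,0,0,0.12,0,-0.016,0,0,0,0.16,0,-0.022,0,0,0,0.2,0,-0.027,0,0,0],
)

```text
clock: 6.13
tool_pos: [0.5342, 0.031, 0.0319]
tool_rot: [0.0, 0.743, 0.669, -0.0]
ft_force: [0.1, -2.2, 1.1]
grip_width: 0.568
```

Request:
arm_command(
  rows=[0.04,0,-0.005,0,0,0,0.08,0,-0.011,0,0,0,0.12,0,-0.016,0,0,0,0.16,0,-0.022,0,0,0,0.2,0,-0.027,0,0,0],
)

```text
clock: 6.55
tool_pos: [0.5363, 0.0509, 0.0346]
tool_rot: [0.0, 0.743, 0.669, 0.0]
ft_force: [0.1, -2.8, 0.6]
grip_width: 0.567
```

```bash
python3 where.py 30 0 42
python3 - <<'E'
from h import *
save("wrist","pics/wrist4.png")
E
```

```text
clk 6.55 ramp mm [-22.3   0.8] z 34.6 F ramp [-2.76 -0.37] 0.57 grip 0.567
toolx yaw - ramp yaw -0.5 tilt [ 0. -0. -1.]
shift shares [ 0.523  0.004 -0.074]
```

View pics/wrist4.png

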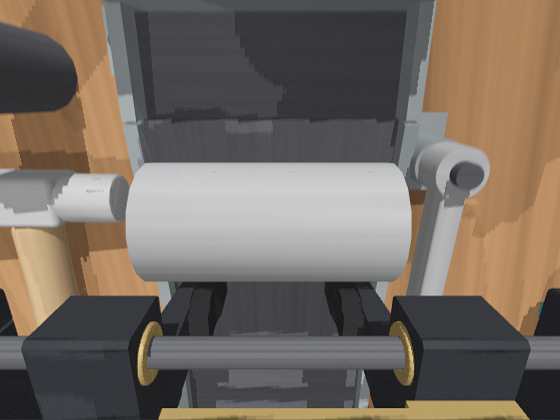

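Request:
arm_command(
  rows=[0.04,0,-0.005,0,0,0,0.08,0,-0.011,0,0,0,0.12,0,-0.016,0,0,0,0.16,0,-0.022,0,0,0,0.2,0,-0.027,0,0,0],
)

```text
clock: 7.02
tool_pos: [0.5384, 0.0708, 0.0373]
tool_rot: [0.0, 0.743, 0.669, 0.0]
ft_force: [-0.5, -1.0, 0.8]
grip_width: 0.568
```

Request:
arm_command(
  rows=[0.03,0,-0.005,0,0,0,0.06,0,-0.01,0,0,0,0.09,0,-0.015,0,0,0,0.12,0,-0.02,0,0,0,0.15,0,-0.025,0,0,0],
)

```text
clock: 7.43
tool_pos: [0.54, 0.0855, 0.0398]
tool_rot: [0.0, 0.743, 0.669, -0.0]
ft_force: [0.3, -1.5, 1.5]
grip_width: 0.565
```

Request:
arm_command(
  rows=[0.02,0,-0.004,0,0,0,0.04,0,-0.008,0,0,0,0.06,0,-0.012,0,0,0,0.08,0,-0.016,0,0,0,0.1,0,-0.02,0,0,0],
)

```text
clock: 7.85
tool_pos: [0.541, 0.0955, 0.0417]
tool_rot: [-0.0, 0.743, 0.669, 0.0]
ft_force: [0.0, -0.4, -1.0]
grip_width: 0.569
```

```bash
python3 where.py 30 0 42
python3 - <<'E'
from h import *
save("wrist","pics/wrist5.png")
E
```

```text
clk 7.85 ramp mm [22.6  0.5] z 41.7 F ramp [-0.41 -0.05] -1.0 grip 0.569
toolx yaw - ramp yaw -0.51 tilt [-0.  0. -1.]
shift shares [ 0.074  0.004 -0.003]
```

View pics/wrist5.png

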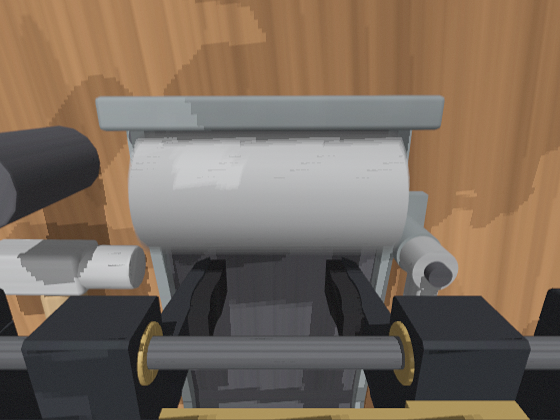

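Run:
```python
from wr import *
z=w["z_map"]
v,u=np.mgrid[130:260:6,160:400:30];Z=z[v,u]
P=np.stack([(u-w["cx"])/fw*Z,(v-w["cy"])/fw*Z,Z,np.ones_like(Z)],-1)@Tw.T
l=(P[...,:2]-t)@A*1000
for j in (0,2,4,6):print(np.c_[l[:,j],P[:,j,2]*1000].round(1).tolist()[::2])
from scipy.optimize import least_squares
m=(P[...,2]>.05)&(l[...,0]<88)&(l[...,0]>38);a=np.c_[l[m][:,0],P[m][:,2]*1000,l[m][:,1]]
s=least_squares(lambda q:np.hypot(a[:,0]-q[0]-q[2]*a[:,2],a[:,1]-q[1])-25,[66,52,0],loss='soft_l1');print('centre x,z,yaw',s.x,len(a))
```

```text
[[97.4, 41.4, 67.8], [93.2, 41.7, 68.6], [89.4, 40.7, 72.8], [85.5, 40.6, 74.6], [81.7, 40.3, 77.0], [77.3, 40.8, 77.1], [73.5, 40.6, 79.1], [68.4, 41.8, 77.4], [63.5, 42.5, 77.0], [58.0, 43.7, 75.3], [35.8, 58.4, 39.3]]
[[97.2, 19.6, 67.9], [92.7, 20.1, 66.5], [89.2, 19.4, 72.2], [85.4, 19.2, 75.1], [81.5, 19.2, 76.9], [77.6, 19.1, 78.7], [73.0, 19.5, 78.3], [68.6, 19.7, 78.7], [63.6, 20.2, 77.5], [57.7, 20.9, 75.1], [30.8, 29.9, 29.4]]
[[96.9, -2.2, 67.0], [92.6, -2.2, 67.3], [89.1, -2.1, 72.6], [85.1, -2.0, 74.6], [81.2, -2.0, 76.5], [77.2, -2.0, 78.0], [72.8, -1.9, 78.1], [68.4, -1.9, 78.5], [63.3, -1.9, 77.5], [57.3, -1.9, 74.7], [31.2, -2.5, 30.8]]
[[96.8, -24.2, 67.1], [92.4, -24.4, 67.0], [88.9, -23.5, 72.9], [107.5, -0.4, 189.9], [81.5, -22.9, 78.4], [76.8, -23.3, 77.2], [72.9, -23.2, 79.0], [68.3, -23.5, 78.8], [62.9, -24.2, 76.9], [56.9, -25.0, 74.2], [30.7, -34.7, 30.4]]
centre x,z,yaw [7.18089540e+01 5.38933352e+01 4.39244283e-03] 118
```

Roller top measures about 78 mm and the stop top about 67 mm, so it is seated (still on the step it would be about 82 mm). Next I back off, lift, shut the fingers and go to the outer side of the keeper arm.

Request:
arm_command(
  rows=[-0.1,0,0,0,0,0,-0.2,0,0,0,0,0,-0.2,0,-0.3,0,0,0,-0.2,0,-0.65,0,0,0,-0.2,0,-1,0,0,0],
)

```text
clock: 8.32
tool_pos: [0.5384, 0.074, 0.1426]
tool_rot: [-0.001, 0.744, 0.668, -0.001]
ft_force: [0.3, -0.5, 0.8]
grip_width: 0.568
```

Request:
arm_command(
  rows=[-0.08,0.2,0,0,0,0,-0.16,0.4,0,0,0,0,-0.24,0.6,0,0,0,0,-0.32,0.8,0,0,0,0,-0.37,1,0,0,0,0],
  gripper=0,
)

```text
clock: 8.73
tool_pos: [0.635, 0.0258, 0.1417]
tool_rot: [-0.0, 0.744, 0.668, -0.0]
ft_force: [-1.0, 0.3, -0.1]
grip_width: 0.211
```

Request:
arm_command(
  rows=[0,0.12,0,0,0,0,0,0.12,0,0,0,0,0,0.12,0,0,0,0,0,0.12,0,0,0,0,0,0.12,0,0,0,0],
)

```text
clock: 9.15
tool_pos: [0.6456, 0.0267, 0.1419]
tool_rot: [-0.0, 0.743, 0.669, -0.0]
ft_force: [-0.1, 0.5, 0.7]
grip_width: 0.002
```

```bash
python3 where.py -35 -112 47
python3 - <<'E'
from h import *
save("wrist","pics/wrist6.png")
E
```

```text
clk 9.15 ramp mm [ -35.8 -110.3] z 141.9 F ramp [0.53 0.15] 0.67 grip 0.002
toolx yaw - ramp yaw -0.5 tilt [-0.  0. -1.]
shift shares [0.008 0.018 0.949]
```

View pics/wrist6.png

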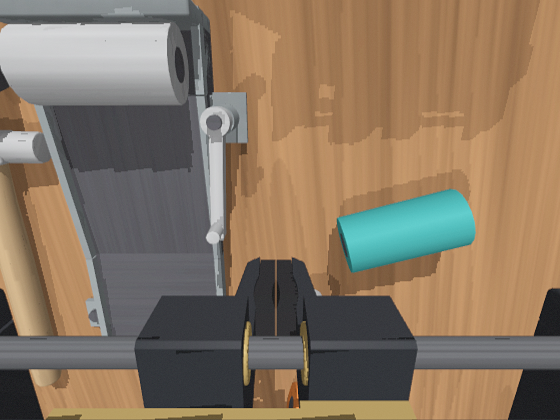

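Run:
```python
from wr import *
f=lambda u,v,h:((wray(u,v,h/1000)-t)@A*1000).round(1)
print('hinge',f(215,122,60),'pin',f(213,237,76),'turq',f(338,225,25),f(352,270,10),'fing',f(238,262,142),f(313,262,142))
```

```text
hinge [ 34.9 -70.4] pin [-43.1 -66.5] turq [ -54.6 -165.2] [-107.1 -184.2] fing [-28.5 -92. ] [ -28.8 -129.8]
```

Request:
arm_command(
  rows=[0,0,0.2,0,0,0,0,0,0.4,0,0,0,0,0,0.6,0,0,0,0,0,0.8,0,0,0,0,0,0.95,0,0,0],
)

```text
clock: 9.62
tool_pos: [0.6454, 0.027, 0.0454]
tool_rot: [-0.001, 0.743, 0.669, -0.0]
ft_force: [-0.3, 0.5, 0.5]
grip_width: 0.004
```

Request:
arm_command(
  rows=[0,-0.08,0,0,0,0,0,-0.16,0,0,0,0,0.01,-0.24,0,0,0,0,0.02,-0.32,0,0,0,0,0.02,-0.4,0,0,0,0],
)

```text
clock: 10.03
tool_pos: [0.6064, 0.0332, 0.0473]
tool_rot: [0.001, 0.743, 0.669, 0.001]
ft_force: [2.7, 0.1, 0.1]
grip_width: 0.002
```

```bash
python3 where.py -21 -50 47
python3 - <<'E'
from h import *
save("wrist","pics/wrist7.png")
E
```

```text
clk 10.03 ramp mm [-33.1 -70.7] z 47.3 F ramp [ 0.4 -2.7] 0.09 grip 0.002
toolx yaw - ramp yaw -0.49 tilt [ 0.001 -0.    -1.   ]
shift shares [ 0.119 -0.208  0.002]
```

View pics/wrist7.png

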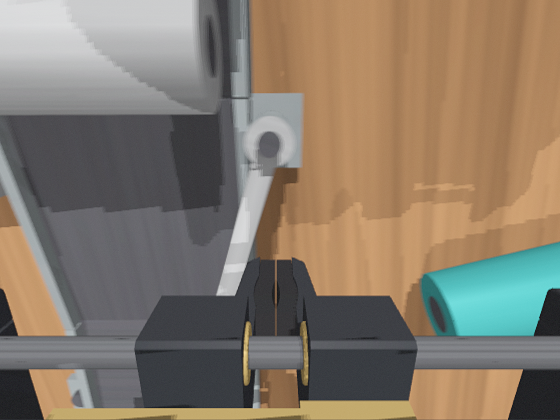

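The keeper arm is turning, with the finger bearing on it at about (240,270). The roller is still seated. I'll carry on along the arc.

Request:
arm_command(
  rows=[0.02,-0.04,0,0,0,0,0.04,-0.08,0,0,0,0,0.07,-0.13,0,0,0,0,0.09,-0.17,0,0,0,0,0.12,-0.21,0,0,0,0],
)

```text
clock: 10.5
tool_pos: [0.5869, 0.0473, 0.0468]
tool_rot: [0.0, 0.743, 0.669, -0.0]
ft_force: [0.3, -2.0, 0.5]
grip_width: 0.004
```

Request:
arm_command(
  rows=[0.03,-0.035,0,0,0,0,0.06,-0.065,0,0,0,0,0.1,-0.095,0,0,0,0,0.14,-0.12,0,0,0,0,0.18,-0.14,0,0,0,0],
)

```text
clock: 10.92
tool_pos: [0.5748, 0.0669, 0.0466]
tool_rot: [-0.0, 0.743, 0.669, -0.0]
ft_force: [-0.3, -1.3, -0.8]
grip_width: 0.005
```

Request:
arm_command(
  rows=[0.03,-0.01,0,0,0,0,0.05,-0.02,0,0,0,0,0.07,-0.03,0,0,0,0,0.09,-0.04,0,0,0,0,0.11,-0.05,0,0,0,0],
)

```text
clock: 11.33
tool_pos: [0.5716, 0.0781, 0.0468]
tool_rot: [0.0, 0.744, 0.669, 0.0]
ft_force: [0.3, -0.6, 0.2]
grip_width: 0.005
```

Request:
arm_command(
  rows=[0.02,-0.01,0,0,0,0,0.04,-0.01,0,0,0,0,0.05,-0.02,0,0,0,0,0.06,-0.02,0,0,0,0,0.06,-0.02,0,0,0,0],
)

```text
clock: 11.75
tool_pos: [0.5699, 0.0843, 0.0467]
tool_rot: [-0.0, 0.743, 0.669, -0.0]
ft_force: [-1.3, -0.7, -0.5]
grip_width: 0.006
```

```bash
python3 where.py 20 -29 47
python3 - <<'E'
from h import *
save("wrist","pics/wrist8.png")
E
```

```text
clk 11.75 ramp mm [ 14.2 -29.4] z 46.7 F ramp [-0.81  1.26] -0.46 grip 0.006
toolx yaw - ramp yaw -0.5 tilt [-0.  0. -1.]
shift shares [ 0.058 -0.004 -0.003]
```

View pics/wrist8.png

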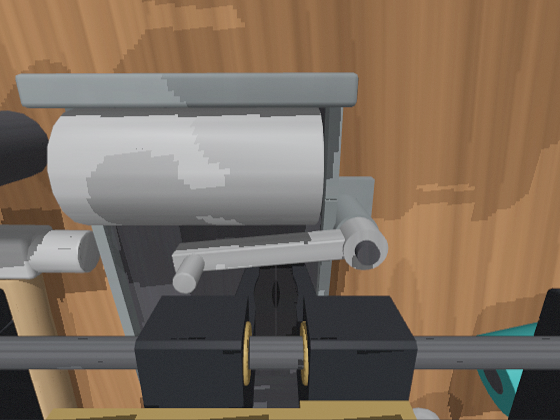

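Request:
arm_command(
  rows=[0.02,0,0,0,0,0,0.04,0,0,0,0,0,0.05,0,0,0,0,0,0.06,0,0,0,0,0,0.06,0,0,0,0,0],
)

```text
clock: 12.22
tool_pos: [0.5704, 0.0894, 0.0467]
tool_rot: [0.0, 0.743, 0.669, -0.001]
ft_force: [-2.6, -6.4, 1.8]
grip_width: 0.005
```

Request:
arm_command(
  rows=[0.01,0,0,0,0,0,0.02,0,0,0,0,0,0.02,0,0,0,0,0,0.02,0,0,0,0,0,0.02,0,0,0,0,0],
)

```text
clock: 12.63
tool_pos: [0.5704, 0.0896, 0.0467]
tool_rot: [0.001, 0.743, 0.669, -0.002]
ft_force: [-4.3, -15.7, 2.2]
grip_width: 0.006
```

The limit stop is reached: force rises to 16 N with no further motion. I'll back off and check from clear of it.

Request:
arm_command(
  rows=[-0.1,0,0,0,0,0,-0.3,0,0,0,0,0,-0.5,0,0,0,0,0,-0.6,0,-0.3,0,0,0,-0.6,0,-0.6,0,0,0],
)

```text
clock: 13.05
tool_pos: [0.5638, 0.0306, 0.1064]
tool_rot: [-0.001, 0.744, 0.668, -0.001]
ft_force: [0.6, -0.5, 0.1]
grip_width: 0.01
```

Request:
arm_command(
  rows=[-0.1,0,-0.2,0,0,0,-0.2,0,-0.4,0,0,0,-0.2,0,-0.6,0,0,0,-0.2,0,-0.6,0,0,0,-0.2,0,-0.6,0,0,0],
)

```text
clock: 13.47
tool_pos: [0.5627, 0.0125, 0.1672]
tool_rot: [0.001, 0.743, 0.669, 0.001]
ft_force: [-0.4, -0.1, -1.5]
grip_width: 0.004
```

```bash
python3 where.py
python3 - <<'E'
from h import *
save("wrist","pics/wrist9.png")
E
```

```text
clk 13.47 ramp mm [-57.9 -29.2] z 167.2 F ramp [-0.09  0.35] -1.52 grip 0.004
toolx yaw - ramp yaw -0.51 tilt [ 0.002  0.    -1.   ]
```

Picture limit reached, so I'll check numerically from the depth map.

Run:
```python
from wr import *
from scipy.optimize import least_squares
z=w["z_map"].astype(float);v,u=np.mgrid[:420,:560]
P=np.stack([(u-w["cx"])/fw*z,(v-w["cy"])/fw*z,z,np.ones_like(z)],-1)@Tw.T
l=(P[...,:2]-t)@A*1000;h=P[...,2]*1000;ok=z>0
k=ok&(h>50)&(h<85)&(l[...,0]>15)&(l[...,0]<44)&(l[...,1]>-58)&(l[...,1]<30)&(v<300)
p=l[k];print('arm pts',len(p),'y range',p[:,1].min(),p[:,1].max())
q=k&(h<62)&(l[...,0]<41);p=l[q];c=np.polyfit(p[:,1],p[:,0],1);print('arm x at hinge..',c,'angle rad (fit frame, ramp yaw ~-0.01)',-np.arctan(c[0]))
pin=k&(h>66)&(l[...,0]<40);print('pin',pin.sum(),l[pin].mean(0) if pin.any() else '')
m=ok&(h>60)&(h<85)&(l[...,0]>45)&(l[...,0]<90)&(abs(l[...,1])<48)&(v<300);a=np.c_[l[m][:,0],h[m],l[m][:,1]]
s=least_squares(lambda q:np.hypot(a[:,0]-q[0]-q[2]*a[:,2],a[:,1]-q[1])-25,[66,52,0],loss='soft_l1');print('roller x,z,yaw',s.x,len(a))
m=ok&(h>60)&(h<85)&(l[...,0]>55)&(l[...,0]<75)&(abs(l[...,1])<75)&(v<300);print('roller y span',np.percentile(l[m][:,1],[1,99]))
```

```text
arm pts 1559 y range -57.982706530192324 18.312584966239072
arm x at hinge.. [4.42794330e-03 3.57062574e+01] angle rad (fit frame, ramp yaw ~-0.01) -0.004427914362553232
pin 198 [35.5563123   7.81580839]
roller x,z,yaw [7.18327352e+01 5.26959290e+01 4.55471988e-03] 10015
roller y span [-46.00901446  51.56206897]
```

```bash
python3 -c "
from h import r
print(r.hand_in(), r.get_obs()['clock'])"
```

```text
the job is handed in; nothing more can be done
the job is handed in; nothing more can be done
```

The roller is seated in the saddle against the end stop with the keeper fully shut behind it, and I handed the job in at about 13.5 s on the robot's clock. No verdict was reported.

I pushed the roller from the landing up the slope at about 5 cm/s, with both fingertips behind it all the way, until it dropped into the saddle. I then backed off and lifted clear. With the fingers closed, I pushed the keeper arm round to its limit, where the force rose to about 16 N with no further motion, and withdrew.

**Last checks (wrist depth map):**
- **Keeper:** the arm measures about 0.00 rad, i.e. fully shut.
- **Roller:** it lies square (about 0.005 rad) with its centre at z about 52.7 mm and y about +3 mm. Its x reads 71.8 mm, inside the 61–73 mm range. The shut keeper also reads about 3.7 mm too far up the ramp, so the true x is probably about 68 mm.
- **Robot:** the arm stood about 17 cm above the bench, touching nothing.

**Not checked:** the last wrist picture could not be viewed because the 12-picture limit was reached, so the final check is by numbers only. I did not re-measure the other things on the bench. The planned path stayed clear of them, and I saw no unexpected contact forces.

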